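# Raise the spray-booth sash to its mark

## Robot

A 7-joint arm with a two-finger parallel gripper is mounted at the origin on the work surface. World frame = base frame: x ahead of the robot, y to its left, z up, the work surface at z = 0. Lengths are in m, angles in rad, forces in N, time in s.
With the tool pointing down it reaches from about 0.425 to 0.95 m from the base axis. Payload 4.7 kg.
Tool frame: the origin (TCP) lies between the finger pads; the fingertips stand 25 mm ahead of it and the grasp point (between the pads) lies 6 mm ahead of it; z points along the fingers, y is the line along which they close (so a half turn about z gives the same grasp; the last joint's range is limited). The gripper opens to 85 mm and grips with 20 to 120 N. Pads are 22 mm wide; open, the fingers measure 114 mm over their backs; the gripper's body (76 mm by 85 mm) begins 54 mm behind the grasp point. The pads swing forward as they close: fully open they stand 13 mm farther back than shut.
Start: joints at [-1.277, 0.469, -0.049, 1.532, 0.024, 1.141, -0.082], TCP at [0.214, 0.64, 0.256] pointing down, gripper open.
Joint ranges: [-2.59, 2.59], [-0.33, 1.99], [-1.39, 1.29], [0.1, 2.45], [-1.04, 4.18], [0.21, 1.99], [-2.66, 2.66]. Speed limits (rad/s): [2.57, 2.57, 3.14, 3.14, 3.14, 3.14, 3.14].

## Interface

Orientations are given as a 3x3 rotation matrix whose columns are the frame's x, y, z axes.
In Python, from rig import * gives the robot as it stands. Calls block until the motion is done:
- movep(position, orientation): joint-space move of the TCP to a pose.
- move_l(position, attitude=None, feed=0.15, until_force=None): straight line of the TCP; attitude=None keeps the orientation; feed is the mean speed in m/s. With until_force (N) it stops when the force on the tool has changed by that much, and returns True; else False.
- move_joints(angles): joint-space move.
- command_gripper(opening, newtons=None): finger opening in m; newtons is the grip in N (None keeps the last); returns when the fingers have stopped.
- sleep(seconds).
- inverse_kinematics(position, orientation): joint angles nearest the present ones, or None.
- sense(): the state.
- camera(name): name is "scene" or "top" or "wrist"; returns (picture, depth): 420x560x3 uint8, red, green, blue; 420x560 float32, m along the optical axis (not along the pixel's ray), 0 where there is no reading.
- camera_params(name): a dict with "K" (3x3 intrinsics, pixels), "position" and "rotation" of the camera in the world; the wrist camera has in their place "tool_from_camera" (4x4, takes a point from camera to tool coordinates, whose origin is the TCP and whose axes are the flange's). Camera axes: x right, y down, z forward; pixel columns grow to the right and rows downward; lengths in m; the calibration is good to about 2 mm. A picture is of the moment at which its call begins: read the wrist's pose just before it. camera_params takes no time and is no camera call.
A pose or a line that the arm cannot do raises Unreachable and nothing moves.
- finish_job(): hands the job in; it is judged then, once.
The state is a dict: "time_s": time; "joint_pos": joint angles; "qd": joint speeds; "joint_efforts": joint torques, N m; "position": TCP position; "tcp_rot": TCP orientation; "wrist_force": force on the tool from outside, world axes, zero at the start; "ft_torque": the same for the moment, N m; "finger_gap": finger opening in m; "gripper_force": force on a finger pad.
Only numpy, scipy, OpenCV 4.12 (cv2) and the standard library are available. Lean on these libraries where they do the work, as an engineer would, in place of code of your own. Each camera call takes 0.05 s, during which the arm holds its last target. There are 200 camera calls.

## Task

Two small spray-fixing booths stand on the print studio's table, each with a see-through counterbalanced sash. Push up from under the orange lift bar to raise that sash until the bar is level with the yellow height mark on the same booth's uprights, leave it standing there and take the gripper away. Leave the sash with the blue bar down as it is, and do not knock the pencil cup.

Things in the scene. Friction and masses are not known exactly. Their poses are not given: they have to be found in the camera images.
- orange_bar (a point): Centre of the orange lift bar at the foot of the sash to raise: level flat bar, 190 mm long (y), 45 deep (x), 14 thick (z); +x points into the booth, away from the robot. Clear panel 150 mm high rises from its far edge; free space in front and below. Slides straight up; 3 to 6 N moves it either way, it stays where left (balanced). Starts 110 to 140 mm above the table, can go to 290, no catch.
- orange_mark (a point): Height mark of the orange-barred booth: a pair of yellow clips, 12 mm high, on its two upright posts, 215 to 265 mm above the table. The point lies midway between the clips, at their mid-height, straight above the orange bar's centre: bar at the mark = the two points coincide. The posts are 470 mm tall, 30 wide, their middles 120 mm to either side and 25 mm behind the point.
- blue_bar (a point): Centre of the blue lift bar of the other booth, built the same with its own yellow clips, about 0.4 m to the left or right; not to be moved. Each booth is 270 mm wide, turned up to 9 degrees; its 15 mm thick base begins 10 mm behind (+x of) the bar's centre line.
- pencil_cup: Black round cup of pencils standing loose on the table outside the booths, to the left or right; 76 mm across, cup 100 mm high, pencils up to 155 mm. Origin at the centre of its underside, z up. Not to be knocked.

How it is judged:
By the outcome, as a careful person would: the job done as asked, in the order asked, and still so for the second after the job is handed in, with the robot touching nothing.
It also fails if it takes over 40 s, if anything falls off the work surface, if the arm or the gripper's body presses on something with over 40 N, if the wrist force passes 120 N, or if a joint passes its speed limit or range.

## Working session

There is one attempt and no reset: what is moved stays moved. The work goes in short steps, each a Python script; the robot and the scene stay as the last script left them, time stands still between calls to the robot, and variables do not carry over. Pictures are saved under pics/ and viewed, at most 10 in all, crops included, and the job is handed in when it is done.

```bash
mkdir -p pics; cat > h.py <<'E'
from rig import *
import numpy as np, cv2
def snap(n,f):
    im,d=camera(n); np.savez(f'pics/{f}.npz',im=im,d=d); cv2.imwrite(f'pics/{f}.png',im[:,:,::-1]); return im,d
def world(n,u,v,d,P=None):
    p=camera_params(n);K=np.array(p['K']);c=d*np.linalg.inv(K)@[u,v,1.]
    return np.array(p['rotation'])@c+np.array(p['position'])
E
python3 - <<'E'
from h import *
a,_=snap('scene','s1');b,_=snap('top','t1')
for n in('scene','top'):
    p=camera_params(n);print(n,p)
E
```

```text
scene {'K': array([[387.88434803,   0.        , 276.73480854],
       [  0.        , 387.88434803, 207.82859611],
       [  0.        ,   0.        ,   1.        ]]), 'position': array([ 0.35665411, -0.34418222,  1.32572652]), 'rotation': array([[ 0.88014683, -0.44514326,  0.16489098],
       [-0.474587  , -0.83277383,  0.28505251],
       [ 0.01042769, -0.32914318, -0.94422245]])}
top {'K': array([[462.11554977,   0.        , 286.29551128],
       [  0.        , 462.11554977, 212.26265659],
       [  0.        ,   0.        ,   1.        ]]), 'position': array([ 3.18331395e-01, -1.08847145e-03,  1.46788795e+00]), 'rotation': array([[ 0.01894031, -0.98651302,  0.1625833 ],
       [-0.99977116, -0.02030465, -0.00673393],
       [ 0.00994431, -0.16241856, -0.98667184]])}
```

View pics/s1.png

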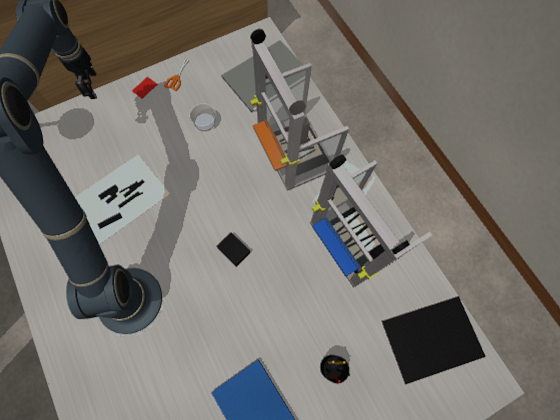

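View pics/t1.png

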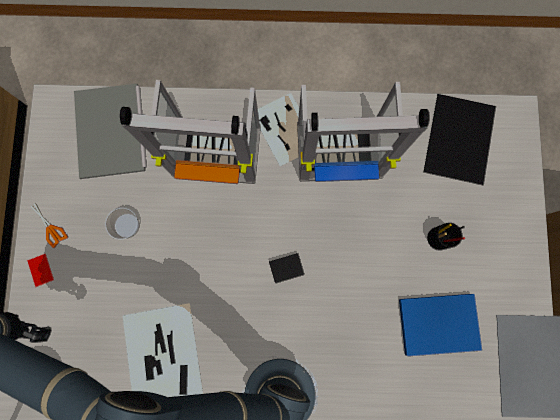

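The scene and top views both show the orange bar on the left booth: (208,172) in top and (270,145) in scene. Its clips are at (157,160) and (246,167) in top. The blue booth is to the right, and the cup is at (445,235), well away. Next I'll measure the bar and clips from colour and depth.

```bash
cat > m.py <<'E'
from h import *
def cloud(n,f,lo,hi,box):
    z=np.load(f'pics/{f}.npz');hsv=cv2.cvtColor(z['im'],cv2.COLOR_RGB2HSV)
    m=cv2.inRange(hsv,lo,hi);v,u=np.nonzero(m);d=z['d'][v,u];k=d>0;u,v,d=u[k],v[k],d[k]
    p=camera_params(n);K=np.array(p['K']);c=np.linalg.inv(K)@np.array([u,v,np.ones(len(u))])*d
    P=(np.array(p['rotation'])@c).T+p['position']
    k=np.all((P>box[0])&(P<box[1]),axis=1);return P[k]
E
python3 - <<'E'
from m import *
np.set_printoptions(precision=4,suppress=True)
box=([.5,-.5,.08],[1.1,.5,.4])
for n,f in(('scene','s1'),('top','t1')):
  for c,lo,hi in(('orange',(5,170,90),(17,255,255)),('blue',(105,150,60),(125,255,255)),('yellow',(23,170,90),(33,255,255))):
    P=cloud(n,f,lo,hi,box)
    gs=[P] if c!='yellow' else [P[(P[:,1]>a)&(P[:,1]<b)] for a,b in((.25,.5),(.0,.25),(-.25,0),(-.5,-.25))]
    for g in gs:
      if len(g)<3: print(c,len(g));continue
      print(n,c,len(g),'med',np.median(g,0),'p3',np.percentile(g,3,axis=0),'p97',np.percentile(g,97,axis=0))
      if c!='yellow':
        t=g[g[:,2]>np.median(g[:,2])-.006]
        r=cv2.minAreaRect((t[:,:2]*1000).astype(np.float32));print('  rect mm',r)
E
```

```text
scene orange 599 med [0.6498 0.2336 0.1373] p3 [0.6288 0.1428 0.1324] p97 [0.6746 0.318  0.1421]
  rect mm ((650.8651123046875, 221.50027465820312), (204.04812622070312, 45.94874572753906), 86.127197265625)
scene blue 997 med [ 0.666  -0.1871  0.1403] p3 [ 0.64   -0.2723  0.1353] p97 [ 0.6888 -0.096   0.1616]
  rect mm ((662.885986328125, -182.84213256835938), (47.071266174316406, 188.59396362304688), 3.058061361312866)
scene yellow 46 med [0.6629 0.3456 0.2342] p3 [0.6479 0.3303 0.2243] p97 [0.6734 0.3601 0.2384]
yellow 0
scene yellow 47 med [ 0.6595 -0.0676  0.225 ] p3 [ 0.6441 -0.0801  0.2032] p97 [ 0.6736 -0.0521  0.23  ]
scene yellow 61 med [ 0.6751 -0.3024  0.225 ] p3 [ 0.6274 -0.3525  0.2033] p97 [ 0.6987 -0.2859  0.2289]
top orange 1136 med [0.6558 0.2279 0.1357] p3 [0.6292 0.1402 0.1295] p97 [0.6778 0.316  0.1656]
  rect mm ((651.7191162109375, 229.08544921875), (189.59152221679688, 46.88005447387695), 86.45733642578125)
top blue 1109 med [ 0.6655 -0.1864  0.139 ] p3 [ 0.6397 -0.2735  0.1333] p97 [ 0.6879 -0.096   0.1665]
  rect mm ((662.839111328125, -186.598388671875), (47.981300354003906, 189.83383178710938), 3.4759223461151123)
top yellow 66 med [0.6635 0.3452 0.2322] p3 [0.6464 0.3298 0.2279] p97 [0.676  0.3649 0.2365]
top yellow 91 med [0.6515 0.1087 0.2328] p3 [0.6321 0.0882 0.2288] p97 [0.6809 0.1259 0.2381]
top yellow 87 med [ 0.6618 -0.0649  0.2247] p3 [ 0.6433 -0.0837  0.2186] p97 [ 0.6917 -0.0474  0.2302]
top yellow 73 med [ 0.6737 -0.3039  0.2242] p3 [ 0.5108 -0.4881  0.1351] p97 [ 0.6834 -0.2871  0.2281]
```

```bash
cat >> h.py <<'E'
def R(yaw,down,roll=0):
    from scipy.spatial.transform import Rotation as S
    # roll 0: closing axis (tool y) horizontal
    z=np.array([np.cos(down)*np.cos(yaw),np.cos(down)*np.sin(yaw),-np.sin(down)])
    y=np.array([-np.sin(yaw),np.cos(yaw),0]);A=np.column_stack([np.cross(y,z),y,z])
    return A@S.from_euler('z',roll).as_matrix()
E
python3 - <<'E'
from h import *
np.set_printoptions(precision=2,suppress=True)
for z in(.09,.2):
 for yaw in(-3,20,40,-30,-60,80):
  for dn in(0,15,30,45):
   for roll in(0,180,90,-90):
    Rm=R(np.radians(yaw),np.radians(dn),np.radians(roll))
    p=np.array([.655,.229,z])-Rm[:,2]*.03
    q=inverse_kinematics(p,Rm)
    if q is not None: print(z,yaw,dn,roll,np.array(q))
E
```

```text
0.09 -3 0 0 [-0.84  0.97  0.15  2.26  2.34  1.54 -1.72]
0.09 -3 0 180 [-1.16  1.08  0.52  2.28  2.29  1.31  1.17]
0.09 -3 0 90 [-1.56  1.56  1.08  2.29  2.43  0.81  2.1 ]
0.09 -3 0 -90 [-1.04  1.03  0.38  2.27  2.3   1.4  -0.31]
0.09 -3 15 0 [-1.04  0.83  0.42  2.3   2.41  1.05 -1.77]
0.09 -3 15 180 [-0.66  0.77 -0.05  2.28  2.37  1.26  1.66]
0.09 -3 15 90 [-0.1   0.93 -0.74  2.25  2.46  1.58 -2.62]
0.09 -3 15 -90 [-0.92  0.8   0.27  2.29  2.39  1.12 -0.09]
0.09 -3 30 0 [-0.91  0.64  0.32  2.25  2.37  0.71 -1.51]
0.09 -3 30 180 [-0.31  0.65 -0.43  2.21  2.23  1.01  2.04]
0.09 -3 30 90 [-0.25  0.67 -0.5   2.21  2.22  1.04 -2.63]
0.09 -3 30 -90 [-0.8   0.62  0.19  2.24  2.33  0.76  0.15]
0.09 -3 45 0 [-0.83  0.53  0.31  2.14  2.05  0.34 -1.07]
0.09 -3 45 180 [-0.84  0.53  0.32  2.14  2.06  0.33  2.06]
0.09 -3 45 90 [ 0.26  0.9  -1.18  2.08  1.94  1.17 -2.03]
0.09 -3 45 -90 [-0.73  0.52  0.18  2.14  1.99  0.39  0.59]
0.09 20 0 0 [ 0.23  1.17 -0.75  2.3   3.31  1.63 -0.87]
0.09 20 0 180 [-1.31  1.61  1.08  2.38  2.72  1.49  0.3 ]
0.09 20 0 90 [-1.31  1.61  1.08  2.38  2.72  1.49  1.87]
0
[... 9187 characters left out ...]
  0.66 -0.78]
0.2 80 15 0 [ 0.71  0.94 -0.98  1.84 -0.98  0.69 -2.46]
0.2 80 15 180 [ 0.7   0.93 -0.97  1.84 -1.    0.7   0.7 ]
0.2 80 15 90 [ 0.69  0.92 -0.96  1.84 -1.01  0.71  2.27]
0.2 80 15 -90 [ 0.71  0.94 -0.98  1.84 -0.98  0.69 -0.89]
0.2 80 30 0 [ 0.43  0.65 -0.61  1.82 -1.03  0.79 -2.58]
0.2 80 30 180 [ 0.43  0.65 -0.61  1.82 -1.03  0.79  0.56]
0.2 80 30 90 [ 0.44  0.66 -0.63  1.82 -1.02  0.79  2.12]
0.2 80 30 -90 [ 0.43  0.65 -0.61  1.82 -1.03  0.79 -1.01]
0.2 80 45 0 [ 0.72  0.93 -1.33  1.74  0.31  0.67  2.51]
0.2 80 45 180 [-0.05  0.5  -0.05  1.79 -1.    0.91  0.4 ]
0.2 80 45 90 [ 0.47  0.63 -0.8   1.76 -0.48  0.68  1.58]
0.2 80 45 -90 [-0.05  0.5  -0.05  1.79 -1.    0.91 -1.17]
```

```bash
python3 - <<'E'
from h import *
np.set_printoptions(precision=3,suppress=True)
print(np.array(camera_params('wrist')['tool_from_camera']))
Rm=R(np.radians(-30),np.radians(10),np.pi)
tip=np.array([.652,.229,.085]);c=tip-.025*Rm[:,2]
back=np.array([np.cos(-np.pi/6),np.sin(-np.pi/6),0])*.13
command_gripper(0.0)
movep(c-back+[0,0,.2],Rm)
s=sense();print(s['time_s'],s['joint_pos'],s['position'],c,inverse_kinematics(c,Rm))
snap('scene','s2')
E
```

```text
[[ 0.    -0.957 -0.29   0.074]
 [ 1.     0.001 -0.     0.   ]
 [ 0.    -0.29   0.957 -0.118]
 [ 0.     0.     0.     1.   ]]
2.8083 [-0.665  0.559 -0.547  2.031  1.555  1.709  2.167] [0.518 0.307 0.289] [0.631 0.241 0.089] [-0.568  0.917 -0.361  1.993  1.839  1.603  1.897]
```

View pics/s2.png

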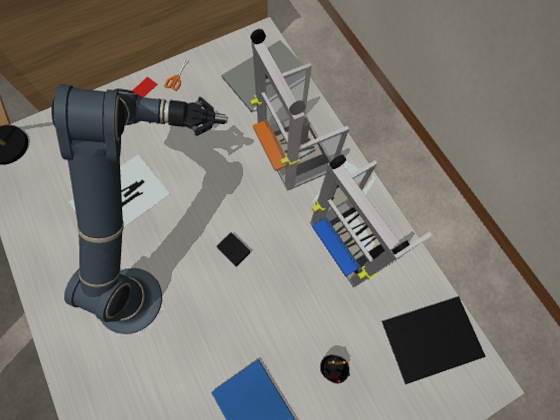

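The arm is in its approach pose at about (200,115), clear of the booths. The white bowl should be about 16 cm to the side of the tool axis. I'll descend, slide under the bar and touch it gently.

```bash
python3 - <<'E'
from h import *
np.set_printoptions(precision=4,suppress=True)
Rm=R(np.radians(-30),np.radians(10),np.pi)
tip=np.array([.652,.229,.085]);c=tip-.025*Rm[:,2]
back=np.array([np.cos(-np.pi/6),np.sin(-np.pi/6),0])*.13
print(move_l(c-back,feed=.15,until_force=8))
print(move_l(c,feed=.12,until_force=5))
s=sense();print(s['position'],s['wrist_force'])
print(move_l(c+[0,0,.04],feed=.02,until_force=2))
s=sense();print(s['time_s'],s['position'],s['wrist_force'])
snap('wrist','w1');snap('scene','s3')
a=np.hstack([cv2.imread('pics/w1.png')[:,::1],cv2.imread('pics/s3.png')[60:480,150:390]]) if 0 else None
w=cv2.resize(cv2.imread('pics/w1.png'),(400,300));x=cv2.resize(cv2.imread('pics/s3.png')[60:210,150:350],(400,300))
cv2.imwrite('pics/c3.png',np.hstack([w,x]))
E
```

```text
False
False
[0.63   0.2423 0.0891] [-0.2894 -0.1443  0.7711]
True
6.7083 [0.6306 0.2412 0.1103] [-0.5566 -0.0412  0.9993]
```

View pics/c3.png

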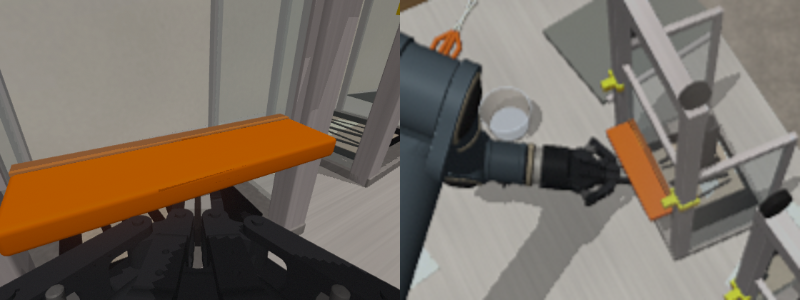

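The fingers are under the bar and touching it at TCP z=0.110. The wrist view shows the bar across the closed fingers. I'll lift most of the way, then measure bar against clips.

```bash
cat > lvl.py <<'E'
from m import *
def lvl(tag):
    out=[]
    for n in('scene','top'):
        snap(n,tag+n)
        o=cloud(n,tag+n,(5,170,90),(17,255,255),([.6,.1,.08],[.7,.34,.32]))
        o=o[np.abs(o[:,1]-.229)<.09]; 
        y=cloud(n,tag+n,(23,170,90),(33,255,255),([.6,.0,.18],[.7,.4,.3]))
        a=np.percentile;l=y[y[:,1]>.25];r=y[y[:,1]<.2]
        out.append((n,len(o),len(l),len(r),'bar top',np.median(o[:,2]).round(4),'clips L/R top',[np.round(a(g[:,2],[20,50,80,95]),4) if len(g)>4 else None for g in(l,r)]))
    for t in out:print(*t)
    s=sense();print(s['time_s'],s['position'].round(4) if hasattr(s['position'],'round') else s['position'],s['wrist_force'])
E
python3 - <<'E'
from lvl import *
s=sense();p=np.array(s['position'])
print(move_l([p[0],p[1],.1103+.085],feed=.04,until_force=25))
lvl('a')
snap('wrist','w2');cv2.imwrite('pics/w2b.png',cv2.imread('pics/w2.png'))
E
```

```text
False
scene 691 46 0 bar top 0.222 clips L/R top [array([0.2293, 0.2334, 0.2355, 0.2366]), None]
top 1246 75 91 bar top 0.2202 clips L/R top [array([0.2306, 0.2324, 0.235 , 0.2523]), array([0.2303, 0.2323, 0.2346, 0.2364])]
9.2 [0.6305 0.241  0.1953] [-0.19664333 -0.53081948 -4.50304218]
```

View pics/ascene.png

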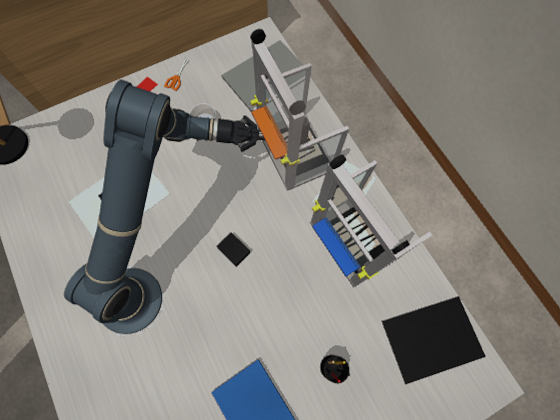

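The bar top is at about 0.221 and the clip tops at about 0.2325, so roughly 12.8 mm is left. I'll do that lift, lower slightly, back off and check from nearby with the wrist camera.

```bash
python3 - <<'E'
from lvl import *
p=np.array(sense()['position'])
move_l([p[0],p[1],p[2]+.0128],feed=.02,until_force=25)
lvl('b')
p=np.array(sense()['position'])
p[2]-=.025;move_l(p,feed=.05)
back=np.array([np.cos(-np.pi/6),np.sin(-np.pi/6),0])*.13
move_l(p-back,feed=.15)
lvl('c')
# level view of bar and clips: camera horizontal, 0.35 m in front of mark
T=np.array(camera_params('wrist')['tool_from_camera'])
for yaw in(-3,-10,-20,-30):
  for dist in(.30,.27,.24,.2):
    # camera z along d, y down
    d=np.array([np.cos(np.radians(yaw)),np.sin(np.radians(yaw)),0]);C=np.column_stack([np.cross([0,0,-1.],d),[0,0,-1],d])
    Rt=C@T[:3,:3].T; pos=np.array([.655,.229,.235])-dist*d-Rt@T[:3,3]
    print(yaw,dist,pos.round(3),inverse_kinematics(pos,Rt) is not None)
E
```

```text
scene 704 45 0 bar top 0.2354 clips L/R top [array([0.2294, 0.2341, 0.2364, 0.2373]), None]
top 1264 74 92 bar top 0.2337 clips L/R top [array([0.2306, 0.2326, 0.2342, 0.2541]), array([0.2304, 0.2327, 0.235 , 0.2385])]
10.1417 [0.6305 0.241  0.2087] [-0.45679919 -0.20545419 -1.00779102]
scene 695 44 0 bar top 0.2356 clips L/R top [array([0.23  , 0.2336, 0.2356, 0.2365]), None]
top 1269 72 91 bar top 0.2338 clips L/R top [array([0.2302, 0.232 , 0.2345, 0.238 ]), array([0.2304, 0.2326, 0.2353, 0.2374])]
11.9 [0.5187 0.3049 0.1838] [-0.02327782 -1.18866707 -0.01040689]
-3 0.3 [0.49  0.237 0.198] False
-3 0.27 [0.52  0.236 0.198] True
-3 0.24 [0.55  0.234 0.198] True
-3 0.2 [0.589 0.232 0.198] True
-10 0.3 [0.492 0.257 0.198] True
-10 0.27 [0.521 0.252 0.198] True
-10 0.24 [0.551 0.247 0.198] True
-10 0.2 [0.59  0.24  0.198] True
-20 0.3 [0.499 0.285 0.198] True
-20 0.27 [0.527 0.275 0.198] True
-20 0.24 [0.556 0.265 0.198] True
-20 0.2 [0.593 0.251 0.198] True
-30 0.3 [0.511 0.312 0.198] True
-30 0.27 [0.537 0.297 0.198] True
-30 0.24 [0.563 0.282 0.198] True
-30 0.2 [0.598 0.262 0.198] True
```

```bash
python3 - <<'E'
from h import *
T=np.array(camera_params('wrist')['tool_from_camera'])
yaw=-10;d=np.array([np.cos(np.radians(yaw)),np.sin(np.radians(yaw)),0]);C=np.column_stack([np.cross([0,0,-1.],d),[0,0,-1],d])
Rt=C@T[:3,:3].T; pos=np.array([.655,.229,.230])-.30*d-Rt@T[:3,3]
movep(pos,Rt);sleep(.3)
s=sense();print(s['time_s'],s['wrist_force'],s['position'],pos)
im,dp=snap('wrist','w3')
K=np.array(camera_params('wrist')['K']);print(K)
Rw=np.array(s['tcp_rot'])@T[:3,:3];o=np.array(s['position'])+np.array(s['tcp_rot'])@T[:3,3]
np.savez('pics/w3pose.npz',Rw=Rw,o=o,K=K)
hsv=cv2.cvtColor(im,cv2.COLOR_RGB2HSV)
for c,lo,hi in(('orange',(5,170,60),(17,255,255)),('yellow',(22,150,60),(34,255,255))):
    n,l,st,ce=cv2.connectedComponentsWithStats(cv2.inRange(hsv,lo,hi))
    for i in range(1,n):
        if st[i,4]<40: continue
        v,u=np.nonzero(l==i);z=dp[v,u];k=z>0
        P=(Rw@(np.linalg.inv(K)@np.array([u[k],v[k],np.ones(k.sum())])*z[k])).T+o
        print(c,st[i],np.median(P,0).round(4),np.percentile(P[:,2],[2,98]).round(4))
E
```

```text
12.75 [0.31901521 1.3532374  0.68765552] [0.49240669 0.25772961 0.1935669 ] [0.49185652 0.25746217 0.19301465]
[[340.42223207   0.         276.42172307]
 [  0.         340.42223207 206.62045488]
 [  0.           0.           1.        ]]
orange [ 157  202  234   18 3862] [0.6283 0.2375 0.2274] [0.221  0.2336]
yellow [391 203  32  14 426] [0.6318 0.1182 0.228 ] [0.222  0.2334]
yellow [111 204  47  15 662] [0.6561 0.346  0.2275] [0.222  0.2332]
yellow [508 211  52  12 599] [ 0.6624 -0.0458  0.2194] [0.2136 0.2251]
```

View pics/w3.png

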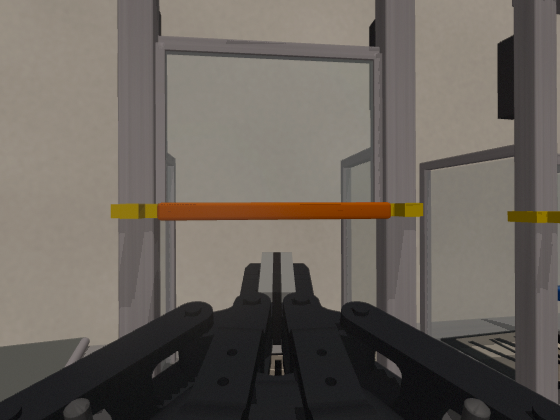

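The level view shows the orange bar (rows 202–219) lined up with both clips (rows 203–218), to within about 0.5 mm. The gripper is about 10 cm in front, touching nothing.

```bash
python3 -c "
from rig import *
print(finish_job())"
```

```text
the job is handed in; nothing more can be done
None
```

The orange sash is raised so its bar sits level with the yellow mark, within about 0.5 mm by the wrist camera; the gripper is clear, the arm never went near the blue sash or pencil cup, and the job was handed in at about 13 s.

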